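Set up a casting on parallels with packing block and clamp strap

ROBOT

A 7-joint arm with a two-finger parallel gripper is mounted at the origin on the work surface. World frame = base frame: x ahead of the robot, y to its left, z up, the work surface at z = 0. Lengths are in m, angles in rad, forces in N, time in s.
With the tool pointing down it reaches from about 0.4 to 0.85 m from the base axis. Payload 4.5 kg.
Tool frame: the origin (TCP) lies midway between the tips of the shut fingers; the grasp point (between the pads) lies bot.hold_point_z behind it (bot.hold_point_z is the distance from the TCP to the grasp point, in m); z points along the fingers, y is the line along which they close (so a half turn about z gives the same grasp; the last joint's range is limited). The gripper opens to 85 mm and grips with 20 to 120 N. Pads are 22 mm wide; open, the fingers measure 114 mm over their backs; the gripper's body (76 mm by 85 mm) begins 54 mm behind the grasp point. The pads swing forward as they close: fully open they stand 13 mm farther back than shut.
Start: joints at [0.034, 0.689, -0.195, 1.565, 0.157, 0.902, -0.215], TCP at [0.625, 0, 0.231] pointing down, gripper open.
Joint ranges: [-3.01, 3.01], [-0.46, 2.08], [-1.47, 1.51], [0.13, 2.56], [-1, 4.14], [0.04, 2.09], [-2.66, 2.66]. Speed limits (rad/s): [2.57, 2.57, 3.14, 3.14, 3.14, 3.14, 3.14].

INTERFACE

Orientations are given as a unit quaternion [w, x, y, z].
In Python, from cell import status, cams, workorder, bot gives the robot as it stands.
- The arm moves only by the tool apply_moves, never from a script. Its argument "targets" is text: rows parted by semicolons, each of 4 numbers parted by spaces: the shift along the world's x, y, z each as a share of 15 cm, from -1 to 1, then the turn about the world's z as a share of 30 degrees, from -1 to 1. In form: x y z spin; .... A call has 1 to 8 rows; each row is the pose to reach, as a shift and turn from the pose commanded when the call began; what a row does not reach only later rows make up. A row lasts 1/10 s, in which the tool goes at most 50 mm and 8.59 degrees, less where a joint would pass 70% of its speed; a pose out of reach is approached as far as the arm can. A call with a number of a shift or a turn outside -1 to 1 is refused whole. A call with a gripper value outside its range is refused whole. "claw" is the opening, from 0 (shut) to 1 (fully open), set as the call begins (left out, the last holds). The fingers move at their own pace and stop on an object; "squeeze" is the grip in N (left out, the last holds). Time passes only in rows, so rows that repeat a pose let the fingers close. It gives the time, the measured TCP pose, the force, the opening and the grip force at its end, in the units of the state.
- status.state(): the state, without advancing time (a new reading comes with each control period).
- cams.read_camera(name): name is "scene" or "side" or "wrist"; returns a dict with "frame" (480x640x3 uint8, red, green, blue), "z_map" (480x640 float32, m along the optical axis (not along the pixel's ray), 0 where there is no reading), "vertical_fov" (degrees; the focal length in pixels is half the picture's height over the tangent of half this angle, whatever the lens; pixels are square), "cx", "cy" (the principal point, pixels), "k1" (the pictures are not rectified: a ray, as slopes to the right and down, at radius r is drawn at 1 + k1 r^2 times it, then the intrinsics apply), "position" and "orientation" of the camera in the world. Camera axes: x right, y down, z forward; pixel columns grow to the right and rows downward; lengths in m; the calibration is good to about 2 mm. A picture is of the moment at which its call begins.
- workorder.sign_off(): hands the job in; it is judged then, once.
The state is a dict: "time": time; "joints": joint angles; "qd": joint speeds; "tau": joint torques, N m; "eef_pos": TCP position; "orientation": TCP orientation; "contact_force": force on the tool from outside, world axes, zero at the start; "torque": the same for the moment, N m; "width": opening from 0.0 (shut) to 1.0 (fully open); "grasp_force": force on a finger pad.
Only numpy, scipy, OpenCV 4.12 (cv2) and the standard library are available. Lean on these libraries where they do the work, as an engineer would, in place of code of your own. Each camera call takes 0.05 s, during which the arm holds its last target. There are 200 camera calls.

TASK

Set up the flanged casting for drilling on the T-slot plate: stand the two parallels on edge along the slots, one on each side of the plate's centre hole and clear of it, and lay the casting across both, boss up and centred over the hole, its long side along the slots. On the side away from the robot, stand beyond the T-slot the packing block that lets the clamp strap lie level, then lay the strap square across the slot in line with the boss, its tail on the block and its nose on the edge of the casting just clear of the boss, so that a bolt could come up from the T-slot through the strap's slot. Leave the two spare blocks and the other tools where they are.

Things in the scene. Friction and masses are not known exactly. Their poses are not given: they have to be found in the camera images.
- plate_hole (a point): centre of the top face of the fixed grey T-slot plate (300 x 200 x 32 mm, lying on the bench, top 32 mm above it), at the mouth of its 30 mm centre hole. Its x axis crosses the slots and points to the side away from the robot (within 0.25 rad); its y axis runs along the slots. The two T-slots (mouth 14 mm wide) have their centre lines at x = -75 and +75 mm; the plate ends at x = +-150, y = +-100 mm
- parallel_a_center (a point): centre of one parallel: bright ground steel bar 120 long (its x axis) x 16 thick (y) x 35 mm high (z), with four cross holes, standing on edge on the 3 mm dark mat; 0.5 kg. The two parallels are alike and either may go on either side. Set with its middle about level with the hole and its centre line some 34 mm from the hole's centre, it is clear of the hole and well under the casting
- parallel_b_center (a point): centre of the other parallel, just like the first
- casting_center (a point): centre (half-way up, 20 mm above the underside) of the cast light-alloy flange: base plate 120 (x) x 100 (y) x 15 mm thick with a hole in each corner and a round boss, 50 mm in diameter, in its middle rising to 40 mm above the underside; it lies on the mat boss up (z up); 0.6 kg. Grip it by the boss. The two ends are alike
- strap_center (a point): centre of the clamp strap: flat grey steel bar 110 long (x) x 32 wide (y) x 16 mm thick (z), with a slot 56 x 13 mm along its middle, lying flat on the mat; 0.36 kg. Both ends are alike: either may be the nose. Laid square to the slots with its centre about 90 mm from the hole's centre, its nose covers 15 mm of the casting and stays 10 mm clear of the boss
- block_low_center (a point): centre of the low packing block: steel 40 (x) x 30 (y) x 32 mm high (z); spare. The three blocks stand in a row, in any order, on a wooden strip 10 mm thick on the mat
- block_mid_center (a point): centre of the middle packing block: steel 40 (x) x 30 (y) x 51 mm high (z), 0.46 kg: 1 mm higher than the upper face of the casting's flange when that lies on the parallels (35 + 15 mm). With its centre about 122 mm from the hole's centre it stands between the T-slot and the plate's end, under the strap's tail
- block_high_center (a point): centre of the high packing block: steel 40 (x) x 30 (y) x 70 mm high (z); spare
Things that resemble listed ones, but are neither listed nor needed, are in the scene too. What is shaped like the part that bears parallel_a_center but blue or turquoise is not meant. Of the things like the part that bears casting_center, leave any that is turquoise; of the rest the larger one is meant.

How it is judged:
On the way, in this order (a step that is already met when the one before it is completed fails the run):
1. both parallels stand on the plate, one on each side of the hole and clear of it (y of parallel_a_center in the frame of plate_hole between -0.02 and 0.02 m and z of parallel_a_center in the frame of plate_hole between 0.0145 and 0.0205 m and angle between the x axis of each of parallel_a_center, parallel_b_center and the y axis of plate_hole, either way round below 0.12 rad and y of parallel_b_center in the frame of plate_hole between -0.02 and 0.02 m and z of parallel_b_center in the frame of plate_hole between 0.0145 and 0.0205 m and ((x of parallel_a_center in the frame of plate_hole between -0.047 and -0.024 m and x of parallel_b_center in the frame of plate_hole between 0.024 and 0.047 m) or (x of parallel_b_center in the frame of plate_hole between -0.047 and -0.024 m and x of parallel_a_center in the frame of plate_hole between 0.024 and 0.047 m))), for 0.2 s.
2. the casting lies across both parallels, boss over the hole (all of step 1 and horizontal distance between casting_center and plate_hole below 0.01 m and z of casting_center in the frame of plate_hole between 0.052 and 0.058 m and angle between casting_center's own z axis and vertical below 0.05 rad and angle between the x axis of casting_center and the y axis of plate_hole, either way round below 0.12 rad), for 0.2 s.
3. the strap lies level on the casting's edge and the middle block, across the far slot (all of step 2 and x of block_mid_center in the frame of plate_hole between 0.104 and 0.136 m and y of block_mid_center in the frame of plate_hole between -0.014 and 0.014 m and z of block_mid_center in the frame of plate_hole between 0.0225 and 0.0285 m and angle between each of block_mid_center, strap_center's own z axis and vertical below 0.05 rad and x of strap_center in the frame of plate_hole between 0.08 and 0.097 m and y of strap_center in the frame of plate_hole between -0.012 and 0.012 m and z of strap_center in the frame of plate_hole between 0.055 and 0.062 m and angle between the x axis of strap_center and the x axis of plate_hole, either way round below 0.12 rad and horizontal distance between strap_center and casting_center between 0.081 and 0.1 m and horizontal distance between strap_center and block_mid_center between 0.018 and 0.046 m), for 0.2 s.
At the end, for the whole second after the job is handed in: Parallels 24-47 mm either side of the hole's centre; casting flat on both, 10 mm; 51 mm block upright 104-136 mm beyond the hole; strap level on block and casting, 80-97 mm beyond; sideways 12 mm (block 14, parallels 20); bars and casting square to the slots (0.12 rad); all at rest (all of step 3 and linear speed of each of parallel_a, parallel_b, casting, strap, block_mid below 0.02 m/s); the robot touches nothing.
It fails at once if a spare block was shifted by more than 30 mm (distance of any of block_low_center, block_high_center from where it was at the start of the episode above 0.03 m).
It fails at once if a bystander tool was shifted by more than 30 mm (distance of any of spanner, drill_block, oil_can from where it was at the start of the episode above 0.03 m).
It also fails if it takes over 125 s, if anything falls off the work surface, if the arm or the gripper's body presses on something with over 40 N, if the wrist force passes 120 N, or if a joint passes its speed limit or range.

## Working session

There is one attempt and no reset: what is moved stays moved. The work goes in short steps, Python scripts to look and compute and a tool call to move; the robot and the scene stay as the last step left them, time stands still between calls to the robot, and variables do not carry over. Pictures are saved under pics/ and viewed, at most 14 in all, crops included, and the job is handed in when it is done.

Besides the shell and the picture viewer there is one more tool, called after ">>>" as name(argument=value, ...) on one line, values as JSON. apply_moves: Moves the arm, as the interface text tells. Its arguments: {"type":"object","properties":{"targets":{"type":"string"},"claw":{"type":"number"},"squeeze":{"type":"number"}},"required":["targets"]}

```bash
mkdir -p pics; ls
cat > h.py <<'E'
import numpy as np, cv2
from scipy.spatial.transform import Rotation as R
from cell import status, cams, workorder, bot
def grab(n):
    c=cams.read_camera(n); np.savez('%s.npz'%n,**{k:np.array(v) for k,v in c.items()}); return c
def load(n): return dict(np.load('%s.npz'%n))
def cloud(c):
    h,w=c['z_map'].shape; f=h/2/np.tan(np.radians(float(c['vertical_fov']))/2)
    u,v=np.meshgrid(np.arange(w),np.arange(h))
    xd=(u-float(c['cx']))/f; yd=(v-float(c['cy']))/f
    x,y=xd.copy(),yd.copy()
    for _ in range(20):
        s=1+float(c['k1'])*(x*x+y*y); x,y=xd/s,yd/s
    z=c['z_map']; q=c['orientation']
    P=np.stack([x*z,y*z,z],-1)@R.from_quat([q[1],q[2],q[3],q[0]]).as_matrix().T+c['position']
    P[z==0]=np.nan
    return P
def save(c,name): cv2.imwrite('pics/'+name,c['frame'][...,::-1])
E
python3 - <<'E'
from h import *
for n in ['scene','side','wrist']:
    c=grab(n); save(c,n+'0.png'); print(n,c['position'],c['orientation'],c['vertical_fov'],c['k1'])
print(bot.hold_point_z,status.state())
E
```

```text
pics
scene [ 0.83181261 -0.62941261  0.72648476] [-0.36009355  0.89370782  0.2475681  -0.10163168] 57.71229157910313 0.01161929785993839
side [-0.39017408  0.72612031  0.88844413] [ 0.18944608 -0.34283156  0.81712926 -0.42293791] 45.974321561248765 -0.005194173446644379
wrist [0.62510427 0.06814287 0.37212347] [ 1.34549250e-01  9.90906513e-01  5.41650485e-04 -6.99541695e-04] 59.89461765921052 -0.02497494017912301
0.0187 {'time': 0.15, 'joints': array([ 0.0337592 ,  0.68979118, -0.19452408,  1.56607029,  0.15730857,
        0.9024758 , -0.21507842]), 'qd': array([-0.00080979, -0.00319685,  0.00059959, -0.0039264 ,  0.0003593 ,
        0.00052145, -0.0002731 ]), 'tau': array([-6.29315091e-04, -5.39936972e+01, -1.26815826e+00, -1.58719003e+01,
        9.24438267e-03,  6.49630194e-03,  1.79077297e-06]), 'eef_pos': array([ 6.24531600e-01, -1.27434429e-05,  2.30677555e-01]), 'orientation': array([-4.40841141e-04,  7.07061995e-01,  7.07151240e-01, -5.14392965e-04]), 'contact_force': array([ 0.38590171, -0.8733941 , -0.8793437 ]), 'torque': array([-0.05721161, -0.03587785,  0.04488472]), 'grasp_force': 0.0, 'width': 0.9981971724110473}
```

View pics/scene0.png

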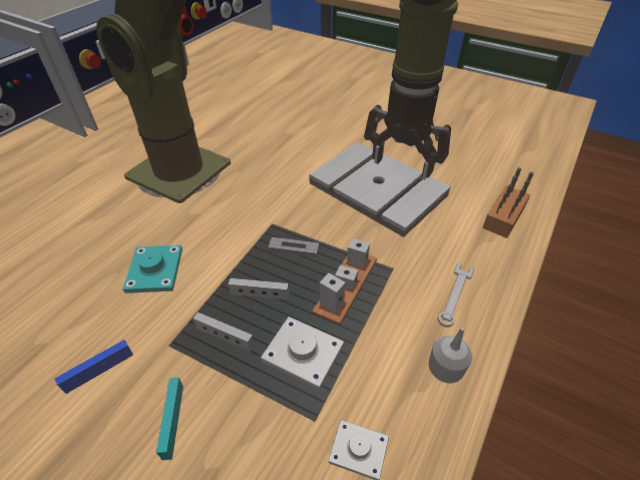

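View pics/side0.png

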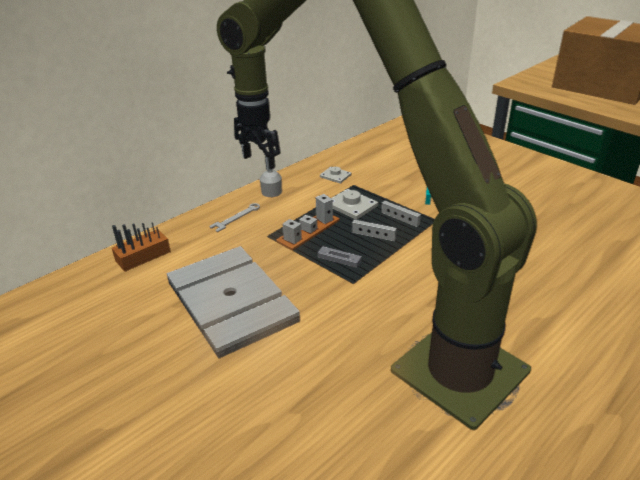

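The scene view shows the plate (hole at 378,180), the mat with strap (293,244), parallels (258,288) and (222,328), the blocks (358,252; 346,275; 332,292), and the casting (302,345). Now I'll measure them by height bands.

```bash
cat >> h.py <<'E'
def rects(P,z0,z1,roi=None,minn=60,wname=None):
    m=(P[...,2]>z0)&(P[...,2]<z1)&(P[...,0]>0.25)
    if roi is not None: m&=(P[...,0]>roi[0])&(P[...,0]<roi[1])&(P[...,1]>roi[2])&(P[...,1]<roi[3])
    n,l=cv2.connectedComponents(m.astype(np.uint8),connectivity=4)
    for i in range(1,n):
        k=l==i
        if k.sum()<minn: continue
        p=P[k]; r=cv2.minAreaRect((p[:,:2]*1000).astype(np.float32))
        (cx,cy),(a,b),t=r
        if a<b: a,b,t=b,a,t-90
        vv,uu=np.nonzero(k)
        print('n%5d px(%3d,%3d) c(%.1f,%.1f) %.1fx%.1f long-ang %.1f zmed %.1f'%(k.sum(),uu.mean(),vv.mean(),cx,cy,a,b,(t+90)%180-90,1000*np.median(p[:,2])))
E
python3 - <<'E'
from h import *
for n in ['scene','side']:
    P=cloud(load(n)); print(n)
    for z0,z1,s in [(.013,.026,'strap/flange top'),(.026,.0345,'plate'),(.0345,.041,'par top'),(.041,.047,'boss/low'),(.058,.068,'mid'),(.078,.088,'high')]:
        print(s); rects(P,z0,z1,(0.25,1.1,-.6,.45))
E
```

```text
scene
strap/flange top
n   81 px(319,182) c(371.7,132.5) 68.7x13.7 long-ang -9.6 zmed 19.4
n  182 px(355,202) c(482.8,109.2) 143.8x27.0 long-ang -3.3 zmed 19.0
n  250 px(411,216) c(613.5,180.7) 198.6x76.5 long-ang 79.0 zmed 19.5
n  123 px(496,226) c(808.0,199.9) 59.4x7.8 long-ang -3.5 zmed 19.7
n  538 px(293,245) c(435.4,-87.8) 111.0x36.6 long-ang 20.9 zmed 18.8
n  308 px(355,276) c(593.7,-103.2) 90.0x60.7 long-ang -73.7 zmed 14.3
n  239 px(166,279) c(266.4,-299.5) 68.4x32.8 long-ang -89.3 zmed 15.5
n  219 px(258,291) c(447.4,-234.3) 120.0x12.3 long-ang 29.1 zmed 19.2
n  244 px(332,308) c(593.9,-190.5) 63.6x43.7 long-ang 29.0 zmed 14.5
n 2656 px(303,352) c(593.9,-296.5) 120.9x102.4 long-ang 3.6 zmed 17.6
n  196 px(225,336) c(448.0,-344.5) 120.4x16.8 long-ang 6.7 zmed 19.8
n  349 px( 94,369) c(304.0,-515.8) 119.2x5.2 long-ang 69.2 zmed 19.8
n  131 px(443,373) c(830.5,-209.1) 59.9x20.6 long-ang 5.5 zmed 19.6
n  208 px(172,424) c(482.0,-507.3) 119.3x15.3 long-ang -61.4 zmed 20.0
n   85 px(358,454) c(763.1,-405.1) 30.1x10.6 long-ang 18.6 zmed 20.8
plate
n 1181 px(342,163) c(390.0,226.6) 
[... 3076 characters left out ...]
267) c(613.3,183.2) 201.0x76.2 long-ang 78.3 zmed 29.3
n 3257 px(228,293) c(499.3,204.7) 202.5x143.6 long-ang 79.0 zmed 29.7
n 2055 px(250,321) c(386.4,226.6) 201.2x74.1 long-ang 78.8 zmed 29.8
par top
n   91 px(351,195) c(586.7,-292.8) 45.7x43.9 long-ang -45.0 zmed 39.1
n   60 px(129,254) c(785.7,304.6) 54.0x14.4 long-ang 78.6 zmed 37.4
boss/low
n   67 px(307,219) c(577.3,-114.8) 45.2x33.3 long-ang 2.7 zmed 42.8
n  386 px(140,243) c(807.0,264.4) 129.3x64.8 long-ang 85.9 zmed 43.0
mid
n   97 px(270,174) c(821.6,-182.7) 50.4x50.1 long-ang 66.4 zmed 63.1
n  102 px(291,223) c(573.3,-52.5) 44.2x31.3 long-ang 13.2 zmed 61.4
high
n   81 px(323,198) c(582.9,-179.5) 42.2x31.9 long-ang -2.4 zmed 80.3
```

View pics/wrist0.png

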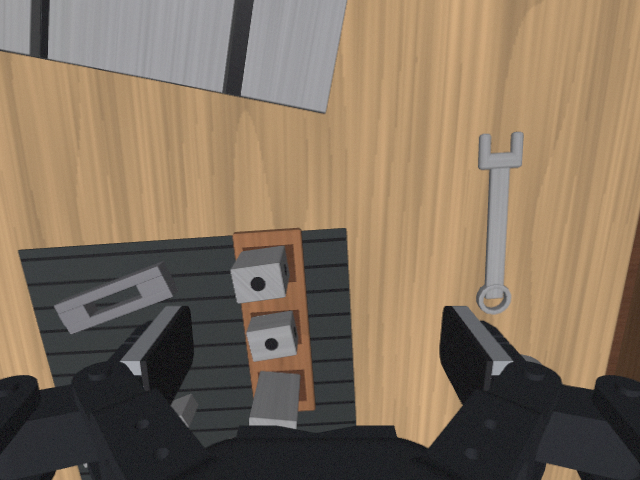

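The wrist view shows the strap (115,298) and the blocks, with mid at (258,275), low at (270,335) and high at (275,395). The camera sits ahead of the tool, with up = +y. I'll go above parallel A at about (446,-230), angle 24.5°.

>>> apply_moves(targets="-0.15 -0.19 0 -0.25; -0.3 -0.38 0 -0.5; -0.45 -0.57 0 -0.75; -0.595 -0.765 0 -1; -0.595 -0.765 0 -1", claw=0.6, squeeze=80)

```text
time: 0.65
eef_pos: [0.5316, -0.1207, 0.2312]
orientation: [0.001, 0.869, 0.495, -0.003]
contact_force: [0.4, -0.6, -0.1]
width: 0.603
grasp_force: 0.0
```

>>> apply_moves(targets="-0.15 -0.19 0 -0.25; -0.3 -0.38 0 -0.5; -0.45 -0.57 0 -0.75; -0.595 -0.765 0 -1; -0.595 -0.765 0 -1.0; -0.595 -0.765 0 -1")

```text
time: 1.25
eef_pos: [0.4466, -0.2296, 0.2313]
orientation: [-0.0, 0.966, 0.259, 0.0]
contact_force: [-0.2, 0.8, -0.2]
width: 0.598
grasp_force: 0.0
```

>>> apply_moves(targets="0 0 0 -0.18; 0 0 0 -0.18; 0 0 0 -0.18; 0 0 0 -0.18")

```text
time: 1.65
eef_pos: [0.4471, -0.2287, 0.2313]
orientation: [-0.0, 0.977, 0.215, 0.0]
contact_force: [0.1, -0.2, 0.2]
width: 0.597
grasp_force: 0.0
```

```bash
cat >> h.py <<'E'
def tool():
    s=status.state(); q=s['orientation']; y=R.from_quat([q[1],q[2],q[3],q[0]]).as_matrix()[:,1]
    print('t%.1f tcp %s closing-ang %.1f w %.2f gf %.0f F %s'%(s['time'],np.round(s['eef_pos']*1000,1),np.degrees(np.arctan2(y[1],y[0])),s['width'],s['grasp_force'],np.round(s['contact_force'],1)))
E
python3 - <<'E'
from h import *
tool(); c=grab('wrist'); P=cloud(c); save(c,'w1.png')
for z0,z1,s in [(.0345,.041,'par'),(.013,.026,'strap'),(.041,.047,'boss')]: print(s); rects(P,z0,z1,minn=300)
E
```

```text
t1.6 tcp [ 447.1 -228.7  231.3] closing-ang -65.2 w 0.60 gf 0 F [ 0.1 -0.2  0.2]
par
n 2824 px(314,210) c(444.6,-228.0) 120.0x15.9 long-ang 24.4 zmed 36.9
n 2184 px(442,253) c(457.2,-340.7) 100.1x16.8 long-ang 6.3 zmed 36.9
strap
n14708 px(466, 79) c(593.9,-295.4) 120.1x100.6 long-ang 3.6 zmed 17.1
n 4343 px(158,146) c(435.9,-87.3) 110.2x33.2 long-ang 21.0 zmed 17.8
n  563 px(429,244) c(457.5,-332.9) 98.0x5.1 long-ang 3.8 zmed 19.7
n  827 px(583,302) c(475.8,-494.8) 98.7x15.2 long-ang -46.0 zmed 19.6
n  982 px(306,403) c(266.3,-299.3) 71.1x32.6 long-ang -89.9 zmed 14.0
boss
n 3195 px(480, 75) c(593.6,-295.5) 49.3x48.6 long-ang -5.6 zmed 42.1
```

View pics/w1.png

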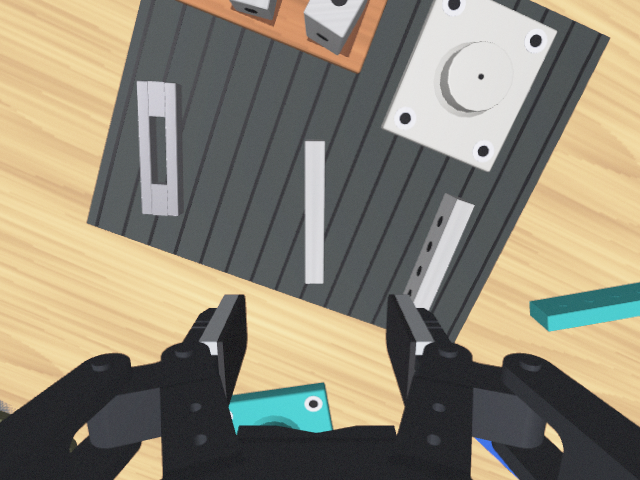

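The wrist picture shows parallel A upright between the fingers (314,210), aligned. The bystanders are well away. Descend and grip.

>>> apply_moves(targets="-0.016 0.005 -0.18 0; -0.016 0.005 -0.37 0; -0.016 0.005 -0.55 0; -0.016 0.005 -0.74 0; -0.016 0.005 -0.74 0")

```text
time: 2.2
eef_pos: [0.4423, -0.2275, 0.1177]
orientation: [-0.002, 0.977, 0.214, -0.002]
contact_force: [-0.5, 0.4, -0.4]
width: 0.598
grasp_force: 0.0
```

>>> apply_moves(targets="0 0 -0.2 0; 0 0 -0.4 0; 0 0 -0.55 0; 0 0 -0.65 0; 0 0 -0.73 0; 0 0 -0.73 0; 0 0 -0.73 0")

```text
time: 2.9
eef_pos: [0.4447, -0.229, 0.0116]
orientation: [0.0, 0.977, 0.213, 0.0]
contact_force: [-0.2, 0.5, -0.1]
width: 0.603
grasp_force: 0.0
```

>>> apply_moves(targets="0 0 0 0; 0 0 0 0; 0 0 0 0; 0 0 0 0; 0 0 0 0; 0 0 0 0; 0 0 0 0", claw=0, squeeze=80)

```text
time: 3.6
eef_pos: [0.4445, -0.2288, 0.0117]
orientation: [0.0, 0.977, 0.213, 0.0]
contact_force: [-0.1, 0.4, 6.5]
width: 0.167
grasp_force: 78.8
```

```bash
python3 -c "
from h import *
tool()"
```

```text
t3.6 tcp [ 444.5 -228.8   11.7] closing-ang -65.4 w 0.17 gf 79 F [-0.1  0.4  6.5]
```

>>> apply_moves(targets="0 0 0.15 0; 0 0 0.35 0; 0 0 0.6 0; 0 0 0.85 0; 0 0 1 0")

```text
time: 4.1
eef_pos: [0.4443, -0.2289, 0.1632]
orientation: [0.001, 0.977, 0.213, 0.001]
contact_force: [0.5, 0.2, -5.4]
width: 0.169
grasp_force: 79.1
```

>>> apply_moves(targets="0.05 0.2 0.1 0.15; 0.1 0.4 0.2 0.3; 0.14 0.6 0.35 0.45; 0.18 0.8 0.35 0.6; 0.2 0.95 0.35 0.6")

```text
time: 4.6
eef_pos: [0.4742, -0.0838, 0.2138]
orientation: [-0.0, 0.931, 0.365, 0.001]
contact_force: [-0.2, 0.1, -5.7]
width: 0.169
grasp_force: 79.1
```

>>> apply_moves(targets="0.05 0.2 0 0.15; 0.1 0.4 0 0.3; 0.14 0.6 0 0.45; 0.18 0.8 0 0.6; 0.2 0.95 0 0.6; 0.2 0.95 0 0.6")

```text
time: 5.2
eef_pos: [0.5037, 0.0611, 0.213]
orientation: [-0.001, 0.862, 0.508, 0.001]
contact_force: [-0.3, 0.3, -4.6]
width: 0.172
grasp_force: 78.9
```

Run:
```python
from h import *
tool(); c=grab('wrist'); P=cloud(c); save(c,'w2.png')
rects(P,.0285,.0345,(.3,.8,.05,.4),minn=300)
```

```text
t5.2 tcp [503.7  61.1 213. ] closing-ang -29.0 w 0.17 gf 79 F [-0.3  0.3 -4.6]
n20636 px( 80,110) c(387.5,216.2) 177.5x69.8 long-ang 79.1 zmed 30.9
n32372 px(229, 88) c(498.8,182.5) 153.6x137.2 long-ang 79.1 zmed 30.9
n12675 px(392, 63) c(608.1,135.7) 103.1x69.1 long-ang 78.6 zmed 31.0
```

View pics/w2.png

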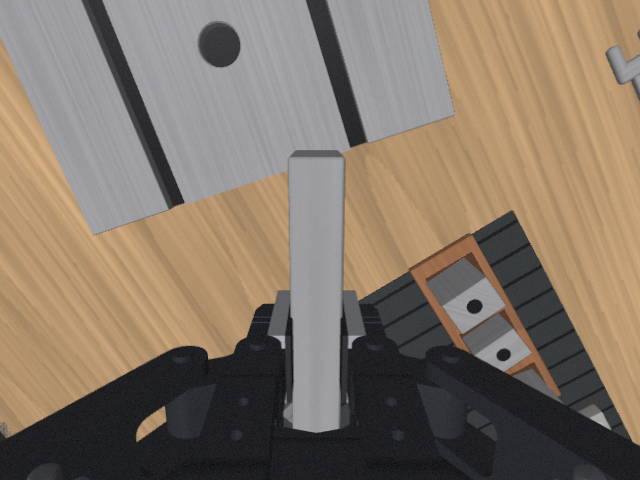

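The hole rim is at (219,45) and parallel A is held straight between the fingers. Locate the hole.

Run:
```python
from h import *
for n,(u,v),r in [('wrist',(219,45),34),('scene',(378,180),14)]:
    c=load(n); P=cloud(c); g=cv2.cvtColor(c['frame'],cv2.COLOR_RGB2GRAY)
    # rim: non-plate pixels filled as ellipse; map via plane fit of plate px around
    sub=P[v-r:v+r,u-r:u+r]; ok=(sub[...,2]>.028)&(sub[...,2]<.0345)
    hole=(~ok).astype(np.uint8); k,l,st,ce=cv2.connectedComponentsWithStats(hole); i=1+np.argmax(st[1:,4])
    cn=cv2.findContours((l==i).astype(np.uint8),0,1)[0][0]
    (eu,ev),ax,_=cv2.fitEllipse(cn)
    vv,uu=np.nonzero(ok); A=np.c_[uu,vv,np.ones(len(uu)),uu*vv,uu**2,vv**2]
    co=np.linalg.lstsq(A,sub[ok],rcond=None)[0]
    print(n,eu+u-r,ev+v-r,ax,1000*np.array([eu,ev,1,eu*ev,eu**2,ev**2])@co)
```

```text
wrist 219.60632705688477 44.91905975341797 (39.11539840698242, 43.150264739990234) [503.65403903 204.82601635  30.72165465]
scene 378.1553707122803 179.91860389709473 (5.101189613342285, 10.617098808288574) [503.88887517 202.12800179  31.90742003]
```

>>> apply_moves(targets="0.05 0.2 0 0.15; 0.1 0.4 0 0.3; 0.15 0.6 0 0.45; 0.19 0.8 0 0.6; 0.22 0.913 0 0.6; 0.22 0.913 0 0.6; 0.22 0.913 0 0.6")

```text
time: 5.95
eef_pos: [0.5366, 0.1912, 0.2128]
orientation: [0.001, 0.775, 0.632, -0.001]
contact_force: [-0.6, -0.7, -4.4]
width: 0.174
grasp_force: 78.9
```

>>> apply_moves(targets="0 0 -0.2 0; 0 0 -0.4 0; 0 0 -0.6 0; 0 0 -0.8 0; 0 0 -0.9 0; 0 0 -0.9 0; 0 0 -0.9 0")

```text
time: 6.65
eef_pos: [0.5375, 0.1915, 0.0787]
orientation: [0.001, 0.775, 0.632, -0.0]
contact_force: [0.2, 0.2, -3.9]
width: 0.174
grasp_force: 78.8
```

```bash
python3 -c "
from h import *
tool()"
```

```text
t6.7 tcp [537.5 191.5  78.7] closing-ang -11.5 w 0.17 gf 79 F [ 0.2  0.2 -3.9]
```

>>> apply_moves(targets="0 0.043 -0.08 0.017; 0 0.043 -0.15 0.017; 0 0.043 -0.2 0.017; 0 0.043 -0.23 0.017; 0 0.043 -0.245 0.017; 0 0.043 -0.245 0.017")

```text
time: 7.25
eef_pos: [0.5371, 0.1995, 0.0414]
orientation: [0.0, 0.771, 0.637, -0.0]
contact_force: [0.3, -0.2, -5.9]
width: 0.177
grasp_force: 79.2
```

```bash
python3 -c "
from h import *
tool()"
```

```text
t7.2 tcp [537.1 199.5  41.4] closing-ang -10.9 w 0.18 gf 79 F [ 0.3 -0.2 -5.9]
```

>>> apply_moves(targets="0 0 -0.005 0; 0 0 -0.008 0; 0 0 -0.008 0")

```text
time: 7.55
eef_pos: [0.5374, 0.1997, 0.0408]
orientation: [0.0, 0.771, 0.637, 0.0]
contact_force: [0.0, -0.5, -1.5]
width: 0.172
grasp_force: 79.6
```

>>> apply_moves(targets="0 0 0 0; 0 0 0 0; 0 0 0 0; 0 0 0 0; 0 0 0.1 0; 0 0 0.3 0; 0 0 0.6 0; 0 0 1 0", claw=0.45)

```text
time: 8.35
eef_pos: [0.5363, 0.1993, 0.1821]
orientation: [-0.0, 0.771, 0.637, -0.001]
contact_force: [0.6, 0.8, -0.7]
width: 0.449
grasp_force: 0.0
```

```bash
cat >> h.py <<'E'
H=np.array([.5035,.2045]); A=np.radians(-10.95); ex=np.array([np.cos(A),np.sin(A)]); ey=np.array([-ex[1],ex[0]])
def inpl(x,y): d=np.array([x,y])/1000-H; print('  in plate frame mm:',np.round(1000*d@ex,1),np.round(1000*d@ey,1))
E
python3 -c "
from h import *
tool()
rects(cloud(grab('wrist')),.062,.072,(.4,.65,.1,.3),minn=100)
rects(cloud(grab('scene')),.062,.072,(.4,.65,.1,.3),minn=100)"
```

```text
t8.3 tcp [536.3 199.3 182.1] closing-ang -10.9 w 0.45 gf 0 F [ 0.6  0.8 -0.7]
n 4536 px(318,227) c(538.0,200.0) 119.9x16.0 long-ang 79.1 zmed 65.9
n  233 px(390,174) c(537.4,198.4) 122.0x18.6 long-ang 79.2 zmed 66.8
```

Parallel A is placed. Now over to parallel B.

>>> apply_moves(targets="-0.04 -0.25 0 -0.15; -0.08 -0.5 0 -0.3; -0.12 -0.7 0 -0.45; -0.149 -0.904 0 -0.605", claw=0.6)

```text
time: 8.85
eef_pos: [0.5142, 0.0627, 0.1813]
orientation: [0.0, 0.863, 0.506, 0.0]
contact_force: [1.1, -0.1, 0.9]
width: 0.597
grasp_force: 0.0
```

>>> apply_moves(targets="-0.04 -0.25 0 -0.15; -0.08 -0.5 0 -0.3; -0.12 -0.7 0 -0.45; -0.149 -0.904 0 -0.605")

```text
time: 9.25
eef_pos: [0.4918, -0.0729, 0.1812]
orientation: [0.0, 0.932, 0.363, 0.0]
contact_force: [0.1, -0.1, 0.2]
width: 0.599
grasp_force: 0.0
```

>>> apply_moves(targets="-0.04 -0.25 0 -0.15; -0.08 -0.5 0 -0.3; -0.12 -0.7 0 -0.45; -0.149 -0.904 0 -0.605")

```text
time: 9.65
eef_pos: [0.4694, -0.2085, 0.1812]
orientation: [0.0, 0.977, 0.212, 0.0]
contact_force: [1.0, 0.1, 0.3]
width: 0.602
grasp_force: 0.0
```

>>> apply_moves(targets="-0.04 -0.25 0 -0.15; -0.08 -0.5 0 -0.3; -0.12 -0.7 0 -0.45; -0.149 -0.904 0 -0.605; -0.149 -0.904 0 -0.605; -0.149 -0.904 0 -0.605")

```text
time: 10.25
eef_pos: [0.4474, -0.343, 0.1809]
orientation: [-0.0, 0.998, 0.056, 0.0]
contact_force: [-0.0, 0.5, -0.1]
width: 0.603
grasp_force: 0.0
```

```bash
python3 -c "
from h import *
tool()
rects(cloud(grab('wrist')),.0345,.041,(.3,.65,-.45,-.2),minn=300)"
```

```text
t10.2 tcp [ 447.4 -343.   180.9] closing-ang -83.5 w 0.60 gf 0 F [-0.   0.5 -0.1]
n 3754 px(316,220) c(446.8,-342.8) 120.0x16.0 long-ang 6.6 zmed 36.9
```

>>> apply_moves(targets="0 0 -0.2 0; 0 0 -0.4 0; 0 0 -0.6 0; 0 0 -0.75 0; 0 0 -0.85 0; 0 0 -0.85 0")

```text
time: 10.9
eef_pos: [0.4473, -0.3406, 0.0514]
orientation: [-0.002, 0.998, 0.058, -0.001]
contact_force: [-0.4, 0.1, -1.0]
width: 0.6
grasp_force: 0.0
```

>>> apply_moves(targets="0 0 -0.1 0; 0 0 -0.2 0; 0 0 -0.278 0; 0 0 -0.278 0; 0 0 -0.278 0")

```text
time: 11.4
eef_pos: [0.4476, -0.3427, 0.0109]
orientation: [-0.0, 0.998, 0.057, -0.0]
contact_force: [-0.3, -0.6, 1.1]
width: 0.6
grasp_force: 0.0
```

>>> apply_moves(targets="0 0 0 0; 0 0 0 0; 0 0 0 0; 0 0 0 0; 0 0 0 0; 0 0 0 0; 0 0 0 0", claw=0)

```text
time: 12.1
eef_pos: [0.448, -0.3431, 0.0119]
orientation: [0.0, 0.998, 0.057, 0.0]
contact_force: [-0.4, -0.9, 5.9]
width: 0.17
grasp_force: 79.5
```

>>> apply_moves(targets="0 0 0.15 0; 0 0 0.35 0; 0 0 0.6 0; 0 0 0.85 0; 0 0 1 0; 0 0 1 0")

```text
time: 12.7
eef_pos: [0.449, -0.3438, 0.1636]
orientation: [0.002, 0.998, 0.057, 0.002]
contact_force: [0.9, -0.9, -5.5]
width: 0.174
grasp_force: 79.0
```

```bash
python3 -c "
from h import *
tool()"
```

```text
t12.7 tcp [ 449.  -343.8  163.6] closing-ang -83.5 w 0.17 gf 79 F [ 0.9 -0.9 -5.5]
```

>>> apply_moves(targets="0.01 0.15 0 0.1; 0.02 0.35 0 0.25; 0.03 0.55 0 0.4; 0.037 0.75 0 0.55; 0.037 0.923 0 0.604")

```text
time: 13.2
eef_pos: [0.452, -0.2018, 0.1592]
orientation: [-0.001, 0.977, 0.215, -0.001]
contact_force: [-0.9, 0.4, -5.5]
width: 0.172
grasp_force: 78.8
```

>>> apply_moves(targets="0.01 0.2 0 0.15; 0.02 0.4 0 0.3; 0.03 0.6 0 0.45; 0.037 0.8 0 0.6; 0.037 0.923 0 0.604")

```text
time: 13.7
eef_pos: [0.4575, -0.0627, 0.1594]
orientation: [-0.002, 0.93, 0.367, -0.001]
contact_force: [-0.0, -0.1, -4.8]
width: 0.172
grasp_force: 78.9
```

>>> apply_moves(targets="0.01 0.2 0 0.15; 0.02 0.4 0 0.3; 0.03 0.6 0 0.45; 0.037 0.8 0 0.6; 0.037 0.923 0 0.604")

```text
time: 14.2
eef_pos: [0.4632, 0.0755, 0.1594]
orientation: [-0.001, 0.861, 0.509, -0.001]
contact_force: [1.0, 0.2, -5.3]
width: 0.168
grasp_force: 78.9
```

>>> apply_moves(targets="0.01 0.2 0 0.15; 0.02 0.4 0 0.3; 0.03 0.6 0 0.45; 0.037 0.75 0 0.6; 0.037 0.85 0 0.604; 0.037 0.923 0 0.604; 0.037 0.923 0 0.604; 0.037 0.923 0 0.604")

```text
time: 15.0
eef_pos: [0.4698, 0.2095, 0.1609]
orientation: [0.0, 0.772, 0.635, -0.001]
contact_force: [0.3, -0.8, -5.7]
width: 0.167
grasp_force: 78.8
```

```bash
python3 -c "
from h import *
tool()"
```

```text
t15.0 tcp [469.8 209.5 160.9] closing-ang -11.1 w 0.17 gf 79 F [ 0.3 -0.8 -5.7]
```

>>> apply_moves(targets="0 0.01 -0.2 0; 0 0.01 -0.4 0; 0 0.01 -0.6 0; 0 0.01 -0.7 0; 0 0.01 -0.77 0; 0 0.01 -0.79 0; 0 0.01 -0.8 0; 0 0.01 -0.8 0")

```text
time: 15.8
eef_pos: [0.4705, 0.2125, 0.0418]
orientation: [0.0, 0.772, 0.636, 0.001]
contact_force: [0.1, 0.6, -4.5]
width: 0.168
grasp_force: 78.7
```

```bash
python3 -c "
from h import *
tool()"
```

```text
t15.8 tcp [470.5 212.5  41.8] closing-ang -11.0 w 0.17 gf 79 F [ 0.1  0.6 -4.5]
```

>>> apply_moves(targets="0 0 -0.004 0; 0 0 -0.008 0; 0 0 -0.008 0")

```text
time: 16.1
eef_pos: [0.4704, 0.2128, 0.0409]
orientation: [0.0, 0.772, 0.636, 0.001]
contact_force: [-0.3, -0.9, 4.3]
width: 0.171
grasp_force: 80.1
```

>>> apply_moves(targets="0 0 0 0; 0 0 0 0; 0 0 0 0; 0 0 0 0; 0 0 0.1 0; 0 0 0.3 0; 0 0 0.6 0; 0 0 1 0", claw=0.45)

```text
time: 16.9
eef_pos: [0.469, 0.2121, 0.1806]
orientation: [-0.0, 0.772, 0.636, -0.001]
contact_force: [1.4, 1.4, -0.2]
width: 0.449
grasp_force: 0.0
```

```bash
python3 -c "
from h import *
tool()
rects(cloud(grab('wrist')),.062,.072,(.4,.65,.1,.3),minn=100)"
```

```text
t16.9 tcp [469.  212.1 180.6] closing-ang -11.0 w 0.45 gf 0 F [ 1.4  1.4 -0.2]
n 4658 px(425,226) c(537.4,199.8) 120.2x16.7 long-ang 78.9 zmed 65.9
n 4579 px(318,228) c(470.8,211.9) 120.3x16.0 long-ang 79.0 zmed 66.0
```

Both parallels are set at about ±34 mm and parallel to the slots. Next, the casting.

>>> apply_moves(targets="0.05 -0.2 0.03 -0.15; 0.1 -0.4 0.05 -0.3; 0.15 -0.65 0.07 -0.45; 0.206 -0.847 0.07 -0.63", claw=1)

```text
time: 17.35
eef_pos: [0.5009, 0.0833, 0.1909]
orientation: [0.0, 0.867, 0.499, 0.0]
contact_force: [-0.6, -0.2, -0.7]
width: 1.0
grasp_force: 0.0
```

>>> apply_moves(targets="0.05 -0.2 0 -0.15; 0.1 -0.4 0 -0.3; 0.15 -0.65 0 -0.45; 0.206 -0.847 0 -0.63")

```text
time: 17.75
eef_pos: [0.5315, -0.044, 0.1904]
orientation: [0.0, 0.937, 0.349, -0.0]
contact_force: [0.6, 0.7, -0.2]
width: 1.004
grasp_force: 0.0
```

>>> apply_moves(targets="0.05 -0.2 0 -0.15; 0.1 -0.4 0 -0.3; 0.15 -0.65 0 -0.45; 0.206 -0.847 0 -0.63")

```text
time: 18.15
eef_pos: [0.5623, -0.1711, 0.1904]
orientation: [0.0, 0.982, 0.191, -0.0]
contact_force: [0.1, 0.1, 0.2]
width: 0.997
grasp_force: 0.0
```

>>> apply_moves(targets="0.05 -0.2 0 -0.15; 0.1 -0.4 0 -0.3; 0.15 -0.65 0 -0.45; 0.206 -0.847 0 -0.63; 0.206 -0.847 0 -0.63; 0.206 -0.847 0 -0.63")

```text
time: 18.75
eef_pos: [0.593, -0.2959, 0.1899]
orientation: [-0.0, 1.0, 0.029, -0.0]
contact_force: [-0.9, 0.3, -1.2]
width: 0.994
grasp_force: 0.0
```

```bash
python3 -c "
from h import *
tool()
P=cloud(grab('wrist'));R0=(.45,.75,-.42,-.2)
rects(P,.013,.026,R0,minn=300);rects(P,.039,.047,R0,minn=300)"
```

```text
t18.8 tcp [ 593.  -295.9  189.9] closing-ang -86.6 w 0.99 gf 0 F [-0.9  0.3 -1.2]
n  348 px(469,  6) c(746.0,-391.9) 25.8x7.3 long-ang 89.2 zmed 23.2
n15767 px(317,208) c(593.8,-296.2) 119.6x100.4 long-ang 3.6 zmed 17.0
n 3667 px(317,222) c(594.1,-296.4) 49.3x48.5 long-ang 2.3 zmed 41.9
```

>>> apply_moves(targets="0.006 -0.002 -0.2 0; 0.006 -0.002 -0.4 0; 0.006 -0.002 -0.6 0; 0.006 -0.002 -0.75 0; 0.006 -0.002 -0.8 0; 0.006 -0.002 -0.8 0")

```text
time: 19.4
eef_pos: [0.594, -0.2941, 0.0696]
orientation: [-0.001, 1.0, 0.03, -0.001]
contact_force: [-0.2, 0.1, 0.1]
width: 0.998
grasp_force: 0.0
```

>>> apply_moves(targets="0 0 -0.1 0; 0 0 -0.2 0; 0 0 -0.3 0; 0 0 -0.35 0; 0 0 -0.35 0; 0 0 -0.35 0")

```text
time: 20.0
eef_pos: [0.5945, -0.2961, 0.0179]
orientation: [0.0, 1.0, 0.03, 0.0]
contact_force: [-0.0, -0.4, 0.1]
width: 0.995
grasp_force: 0.0
```

>>> apply_moves(targets="0 0 0 0; 0 0 0 0; 0 0 0 0; 0 0 0 0; 0 0 0 0; 0 0 0 0", claw=0)

```text
time: 20.6
eef_pos: [0.595, -0.2965, 0.0191]
orientation: [0.001, 1.0, 0.03, 0.001]
contact_force: [-1.1, -0.1, 5.7]
width: 0.562
grasp_force: 83.0
```

```bash
python3 -c "
from h import *
tool(); save(grab('wrist'),'w3.png')"
```

```text
t20.6 tcp [ 595.  -296.5   19.1] closing-ang -86.6 w 0.56 gf 83 F [-1.1 -0.1  5.7]
```

View pics/w3.png

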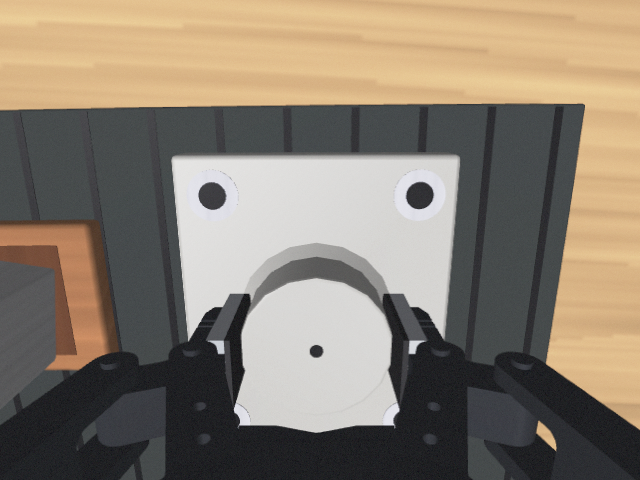

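The boss is gripped squarely between the pads (316,350). Lift and carry.

>>> apply_moves(targets="0 0 0.1 0; 0 0 0.3 0; 0 0 0.5 0; 0 0 0.75 0; 0 0 1 0; 0 0 1 0", squeeze=100)

```text
time: 21.25
eef_pos: [0.5973, -0.2978, 0.1736]
orientation: [0.003, 1.0, 0.03, 0.005]
contact_force: [1.8, -0.9, -5.4]
width: 0.554
grasp_force: 105.1
```

>>> apply_moves(targets="-0.03 0.15 0 0.1; -0.06 0.35 0 0.25; -0.1 0.55 0 0.4; -0.13 0.7 0 0.55; -0.153 0.835 0 0.629")

```text
time: 21.75
eef_pos: [0.5696, -0.1684, 0.1663]
orientation: [-0.001, 0.981, 0.195, -0.002]
contact_force: [0.2, 0.7, -5.8]
width: 0.547
grasp_force: 105.0
```

>>> apply_moves(targets="-0.03 0.17 0 0.1; -0.06 0.35 0 0.25; -0.1 0.55 0 0.4; -0.13 0.7 0 0.55; -0.153 0.835 0 0.629")

```text
time: 22.25
eef_pos: [0.5475, -0.044, 0.1674]
orientation: [-0.0, 0.936, 0.353, -0.001]
contact_force: [-0.0, -0.0, -5.8]
width: 0.549
grasp_force: 104.9
```

>>> apply_moves(targets="-0.03 0.17 0 0.1; -0.06 0.35 0 0.25; -0.1 0.55 0 0.4; -0.13 0.7 0 0.55; -0.153 0.835 0 0.629")

```text
time: 22.75
eef_pos: [0.5248, 0.0811, 0.1675]
orientation: [-0.0, 0.865, 0.502, -0.0]
contact_force: [0.9, -0.2, -6.3]
width: 0.554
grasp_force: 104.9
```

>>> apply_moves(targets="-0.03 0.17 0 0.1; -0.06 0.35 0 0.25; -0.1 0.55 0 0.4; -0.13 0.7 0 0.55; -0.153 0.8 0 0.629; -0.153 0.835 0 0.629; -0.153 0.835 0 0.629; -0.153 0.835 0 0.629")

```text
time: 23.55
eef_pos: [0.5031, 0.203, 0.1678]
orientation: [0.001, 0.773, 0.634, -0.001]
contact_force: [0.1, -0.5, -6.6]
width: 0.551
grasp_force: 104.9
```

```bash
python3 -c "
from h import *
tool()
P=cloud(grab('wrist'))
rects(P,.150,.180,(.35,.7,.05,.4),minn=300)"
```

```text
t23.6 tcp [503.1 203.  167.8] closing-ang -11.3 w 0.55 gf 105 F [ 0.1 -0.5 -6.6]
n39586 px(315,223) c(507.9,226.3) 100.4x71.3 long-ang -11.2 zmed 165.5
n 4326 px(316,410) c(495.9,164.9) 66.4x29.0 long-ang -10.9 zmed 165.7
```

>>> apply_moves(targets="0.003 0.01 -0.15 0.005; 0.003 0.01 -0.3 0.005; 0.003 0.01 -0.42 0.005; 0.003 0.01 -0.5 0.005; 0.003 0.01 -0.52 0.005; 0.003 0.01 -0.52 0.005; 0.003 0.01 -0.52 0.005")

```text
time: 24.3
eef_pos: [0.5038, 0.2066, 0.0907]
orientation: [0.0, 0.772, 0.636, 0.001]
contact_force: [-0.3, -0.4, -5.3]
width: 0.56
grasp_force: 105.1
```

```bash
python3 -c "
from h import *
tool()"
```

```text
t24.3 tcp [503.8 206.6  90.7] closing-ang -11.0 w 0.56 gf 105 F [-0.3 -0.4 -5.3]
```

>>> apply_moves(targets="0 -0.01 -0.015 0; 0 -0.01 -0.03 0; 0 -0.01 -0.04 0; 0 -0.01 -0.045 0; 0 -0.01 -0.05 0; 0 -0.01 -0.05 0; 0 -0.01 -0.05 0")

```text
time: 25.0
eef_pos: [0.503, 0.2051, 0.0832]
orientation: [0.0, 0.772, 0.636, 0.0]
contact_force: [-3.0, -0.4, 5.7]
width: 0.558
grasp_force: 106.3
```

```bash
python3 -c "
from h import *
tool()"
```

```text
t25.0 tcp [503.  205.1  83.2] closing-ang -11.0 w 0.56 gf 106 F [-3.  -0.4  5.7]
```

>>> apply_moves(targets="0 0 0 0; 0 0 0 0; 0 0 0 0; 0 0 0 0; 0 0 0.1 0; 0 0 0.3 0; 0 0 0.6 0; 0 0 0.9 0", claw=0.85)

```text
time: 25.8
eef_pos: [0.5026, 0.2049, 0.2185]
orientation: [-0.0, 0.771, 0.636, -0.001]
contact_force: [0.7, 0.7, 0.1]
width: 0.851
grasp_force: 0.0
```

```bash
python3 -c "
from h import *
tool();P=cloud(grab('wrist'))
for a,b in [(.076,.088),(.100,.112)]: rects(P,a,b,(.4,.65,.05,.32),minn=300)
rects(cloud(grab('scene')),.100,.112,(.4,.65,.05,.32),minn=50)"
```

```text
t25.8 tcp [502.6 204.9 218.5] closing-ang -11.0 w 0.85 gf 0 F [0.7 0.7 0.1]
n19420 px(317,219) c(503.5,204.4) 120.0x100.4 long-ang 79.2 zmed 81.0
n 4662 px(317,236) c(503.7,204.5) 49.5x49.2 long-ang -0.9 zmed 105.9
n  231 px(380,156) c(504.5,201.2) 50.7x49.2 long-ang -52.3 zmed 106.6
```

The casting is centred at 0.2 mm. Now the middle block.

>>> apply_moves(targets="0.06 -0.2 0 0.1; 0.12 -0.4 0 0.2; 0.18 -0.65 0 0.3; 0.252 -0.858 0 0.367")

```text
time: 26.3
eef_pos: [0.5406, 0.0742, 0.2169]
orientation: [-0.0, 0.706, 0.708, -0.001]
contact_force: [0.3, 0.0, 0.2]
width: 0.849
grasp_force: 0.0
```

>>> apply_moves(targets="0.06 -0.2 0 0.1; 0.12 -0.4 0 0.2; 0.18 -0.65 0 0.3; 0.252 -0.858 0 0.367; 0.252 -0.858 0 0.367; 0.252 -0.858 0 0.367")

```text
time: 26.9
eef_pos: [0.5784, -0.0532, 0.2167]
orientation: [-0.0, 0.637, 0.771, -0.0]
contact_force: [-0.6, 0.5, 0.3]
width: 0.85
grasp_force: 0.0
```

```bash
python3 -c "
from h import *
tool();c=grab('wrist');P=cloud(c);save(c,'w4.png')
for a,b in [(.058,.068),(.039,.049),(.076,.09)]: rects(P,a,b,(.45,.7,-.25,.05),minn=300)"
```

```text
t26.9 tcp [578.4 -53.2 216.7] closing-ang 10.9 w 0.85 gf 0 F [-0.6  0.5  0.3]
n 2230 px(315,220) c(578.5,-51.8) 40.1x30.3 long-ang 8.4 zmed 63.0
n  321 px(301,359) c(588.5,-164.5) 39.4x5.5 long-ang 0.6 zmed 63.1
n 1765 px(309,292) c(585.4,-115.6) 39.9x31.0 long-ang 10.4 zmed 43.9
n 1929 px(296,386) c(587.8,-178.6) 40.2x30.5 long-ang -6.0 zmed 81.9
```

View pics/w4.png

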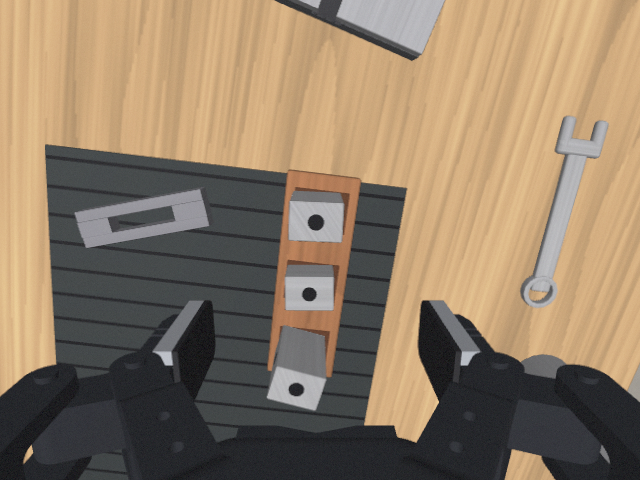

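The middle block (316,220) is centred under the tool and the neighbours are clear of the closing line. Descend and grip.

>>> apply_moves(targets="0 0.009 -0.2 -0.083; 0 0.009 -0.4 -0.083; 0 0.009 -0.6 -0.083; 0 0.009 -0.8 -0.083; 0 0.009 -0.95 -0.083; 0 0.009 -1 -0.083; 0 0.009 -1 -0.083")

```text
time: 27.65
eef_pos: [0.5779, -0.0494, 0.0667]
orientation: [-0.001, 0.652, 0.759, -0.0]
contact_force: [-0.0, 0.0, 0.9]
width: 0.849
grasp_force: 0.0
```

>>> apply_moves(targets="0 0 -0.1 0; 0 0 -0.2 0; 0 0 -0.27 0; 0 0 -0.27 0; 0 0 -0.27 0")

```text
time: 28.15
eef_pos: [0.5786, -0.051, 0.0267]
orientation: [-0.0, 0.652, 0.758, -0.0]
contact_force: [-0.1, 0.3, 0.3]
width: 0.852
grasp_force: 0.0
```

>>> apply_moves(targets="0 0 0 0; 0 0 0 0; 0 0 0 0; 0 0 0 0; 0 0 0 0; 0 0 0 0", claw=0, squeeze=80)

```text
time: 28.75
eef_pos: [0.5789, -0.0511, 0.0277]
orientation: [0.0, 0.652, 0.758, 0.0]
contact_force: [-1.8, 0.4, 5.5]
width: 0.454
grasp_force: 81.6
```

```bash
python3 -c "
from h import *
tool()"
```

```text
t28.8 tcp [578.9 -51.1  27.7] closing-ang 8.5 w 0.45 gf 82 F [-1.8  0.4  5.5]
```

>>> apply_moves(targets="0 0 0.1 0; 0 0 0.3 0; 0 0 0.5 0; 0 0 0.75 0; 0 0 1 0; 0 0 1 0")

```text
time: 29.35
eef_pos: [0.582, -0.051, 0.1823]
orientation: [0.004, 0.653, 0.758, 0.003]
contact_force: [1.4, 0.4, -3.6]
width: 0.46
grasp_force: 81.8
```

>>> apply_moves(targets="0.03 0.15 0 -0.1; 0.06 0.3 0 -0.2; 0.1 0.5 0 -0.3; 0.13 0.65 0 -0.325; 0.148 0.775 0 -0.325")

```text
time: 29.85
eef_pos: [0.5999, 0.0674, 0.1758]
orientation: [-0.001, 0.714, 0.7, -0.001]
contact_force: [0.6, 0.1, -4.6]
width: 0.457
grasp_force: 81.6
```

>>> apply_moves(targets="0.03 0.15 0 -0.1; 0.06 0.3 0 -0.2; 0.1 0.5 0 -0.3; 0.13 0.65 0 -0.325; 0.148 0.75 0 -0.325; 0.148 0.775 0 -0.325; 0.148 0.775 0 -0.325; 0.148 0.775 0 -0.325")

```text
time: 30.65
eef_pos: [0.6228, 0.179, 0.1766]
orientation: [0.001, 0.772, 0.636, -0.001]
contact_force: [-0.1, -0.4, -4.3]
width: 0.459
grasp_force: 81.5
```

```bash
python3 -c "
from h import *
tool()"
```

```text
t30.6 tcp [622.8 179.  176.6] closing-ang -11.1 w 0.46 gf 81 F [-0.1 -0.4 -4.3]
```

>>> apply_moves(targets="0 0.012 -0.2 0; 0 0.012 -0.4 0; 0 0.012 -0.6 0; 0 0.012 -0.75 0; 0 0.012 -0.82 0; 0 0.012 -0.82 0; 0 0.012 -0.82 0")

```text
time: 31.35
eef_pos: [0.624, 0.1828, 0.055]
orientation: [0.001, 0.772, 0.636, 0.001]
contact_force: [-0.1, -0.2, -4.1]
width: 0.461
grasp_force: 81.4
```

```bash
python3 -c "
from h import *
tool()"
```

```text
t31.4 tcp [624.  182.8  55. ] closing-ang -11.0 w 0.46 gf 81 F [-0.1 -0.2 -4.1]
```

>>> apply_moves(targets="0 0 -0.015 0; 0 0 -0.03 0; 0 0 -0.04 0; 0 0 -0.047 0; 0 0 -0.053 0; 0 0 -0.053 0; 0 0 -0.053 0")

```text
time: 32.05
eef_pos: [0.6231, 0.1834, 0.0467]
orientation: [0.0, 0.771, 0.636, 0.0]
contact_force: [-2.6, 0.1, 4.4]
width: 0.46
grasp_force: 82.3
```

```bash
python3 -c "
from h import *
tool()"
```

```text
t32.0 tcp [623.1 183.4  46.7] closing-ang -10.9 w 0.46 gf 82 F [-2.6  0.1  4.4]
```

>>> apply_moves(targets="0 0 0 0; 0 0 0 0; 0 0 0 0; 0 0 0 0; 0 0 0.1 0; 0 0 0.3 0; 0 0 0.6 0; 0 0 0.95 0", claw=0.65)

```text
time: 32.85
eef_pos: [0.6223, 0.183, 0.1876]
orientation: [-0.0, 0.771, 0.636, -0.001]
contact_force: [1.4, 1.4, -0.2]
width: 0.653
grasp_force: 0.0
```

```bash
python3 -c "
from h import *
tool();P=cloud(grab('wrist'))
for a,b in [(.076,.088)]: rects(P,a,b,(.4,.7,.05,.32),minn=300)"
```

```text
t32.9 tcp [622.3 183.  187.6] closing-ang -10.9 w 0.65 gf 0 F [ 1.4  1.4 -0.2]
n22374 px(126,228) c(503.6,204.6) 120.2x101.1 long-ang 79.6 zmed 81.0
n 3079 px(317,239) c(623.7,183.1) 40.0x29.9 long-ang -11.0 zmed 82.0
```

>>> apply_moves(targets="-0.15 -0.2 0 -0.24; -0.3 -0.43 0 -0.48; -0.45 -0.65 0 -0.72; -0.624 -0.902 0 -0.967; -0.624 -0.902 0 -0.967")

```text
time: 33.4
eef_pos: [0.5251, 0.0408, 0.1868]
orientation: [0.001, 0.908, 0.418, -0.003]
contact_force: [0.4, -0.0, -0.3]
width: 0.646
grasp_force: 0.0
```

>>> apply_moves(targets="-0.15 -0.2 0 -0.24; -0.3 -0.43 0 -0.48; -0.45 -0.65 0 -0.72; -0.624 -0.902 0 -0.967; -0.624 -0.902 0 -0.967; -0.624 -0.902 0 -0.967; -0.624 -0.902 0 -0.967")

```text
time: 34.1
eef_pos: [0.4374, -0.0862, 0.1865]
orientation: [-0.0, 0.983, 0.184, 0.001]
contact_force: [0.9, 0.5, 0.9]
width: 0.649
grasp_force: 0.0
```

```bash
python3 -c "
from h import *
tool();P=cloud(grab('wrist'))
rects(P,.012,.026,(.35,.53,-.18,.0),minn=300)"
```

```text
t34.1 tcp [437.4 -86.2 186.5] closing-ang -68.8 w 0.65 gf 0 F [0.9 0.5 0.9]
n 4811 px(317,216) c(436.0,-87.5) 110.3x32.2 long-ang 21.2 zmed 17.9
```

>>> apply_moves(targets="-0.008 -0.008 -0.2 0; -0.008 -0.008 -0.4 0; -0.008 -0.008 -0.6 0; -0.008 -0.008 -0.8 0; -0.008 -0.008 -0.9 0; -0.008 -0.008 -0.9 0")

```text
time: 34.75
eef_pos: [0.4346, -0.087, 0.0491]
orientation: [-0.001, 0.983, 0.184, -0.001]
contact_force: [0.1, -0.1, 0.2]
width: 0.655
grasp_force: 0.0
```

>>> apply_moves(targets="0 0 -0.1 0; 0 0 -0.2 0; 0 0 -0.27 0; 0 0 -0.3 0; 0 0 -0.3 0; 0 0 -0.3 0")

```text
time: 35.35
eef_pos: [0.4426, -0.0889, 0.0117]
orientation: [-0.002, 0.983, 0.184, -0.005]
contact_force: [-0.9, 0.1, 0.3]
width: 0.653
grasp_force: 0.0
```

>>> apply_moves(targets="0 0 0 0; 0 0 0 0; 0 0 0 0; 0 0 0 0; 0 0 0 0; 0 0 0 0", claw=0, squeeze=80)

```text
time: 35.95
eef_pos: [0.4415, -0.0884, 0.0123]
orientation: [-0.003, 0.983, 0.182, -0.005]
contact_force: [-0.3, 3.0, 8.2]
width: 0.343
grasp_force: 78.6
```

```bash
python3 -c "
from h import *
tool()"
```

```text
t36.0 tcp [441.5 -88.4  12.3] closing-ang -69.0 w 0.34 gf 79 F [-0.3  3.   8.2]
```

```bash
python3 -c "
from h import *
tool(); print(np.round(status.state()['joints'],3)); c=grab('wrist'); save(c,'w5.png')"
```

```text
t36.0 tcp [441.5 -88.4  12.3] closing-ang -69.0 w 0.34 gf 79 F [-0.3  3.   8.2]
[ 0.072  0.917  0.043  2.212 -1.     0.045 -0.106]
```

View pics/w5.png

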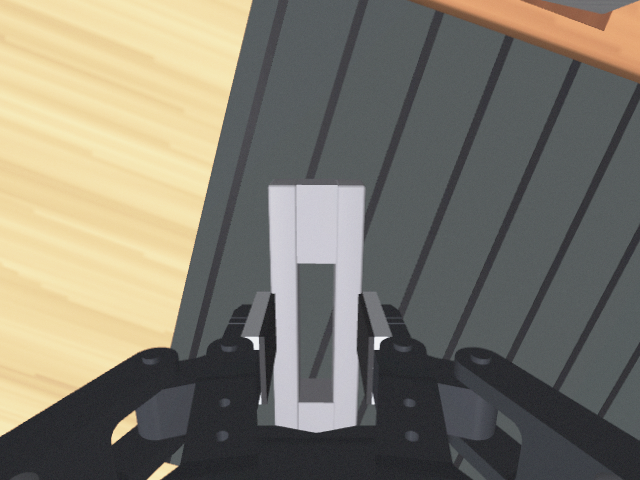

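The strap is between the pads, but the arm hit its j5/j6 limits at this close reach, so the grip is shallow. I'll regrip 15 mm farther along the strap and lower.

>>> apply_moves(targets="0 0 0 0; 0 0 0 0; 0 0 0 0; 0.05 0.02 0.03 0; 0.1 0.039 0.03 0; 0.1 0.039 0.02 0; 0.1 0.039 0 0; 0.1 0.039 0 0", claw=0.65)

```text
time: 36.8
eef_pos: [0.4553, -0.0842, 0.0108]
orientation: [-0.003, 0.983, 0.182, -0.006]
contact_force: [0.3, 0.2, -0.2]
width: 0.649
grasp_force: 0.0
```

```bash
python3 -c "
from h import *
tool(); print(np.round(status.state()['joints'],3)); rects(cloud(grab('wrist')),.012,.026,(.35,.53,-.18,.0),minn=300)"
```

```text
t36.8 tcp [455.3 -84.2  10.8] closing-ang -69.0 w 0.65 gf 0 F [ 0.3  0.2 -0.2]
[ 0.019  0.927  0.108  2.175 -0.998  0.104 -0.124]
n14085 px(314,312) c(448.9,-85.5) 84.8x32.4 long-ang 20.8 zmed 17.9
n  588 px(232,317) c(445.0,-54.8) 22.9x6.9 long-ang 22.4 zmed 21.1
n  591 px(399,317) c(466.7,-109.3) 23.9x6.6 long-ang 4.9 zmed 21.1
```

>>> apply_moves(targets="0.02 0.008 -0.01 0; 0.02 0.008 -0.02 0; 0.02 0.008 -0.03 0; 0.02 0.008 -0.03 0; 0.02 0.008 -0.03 0")

```text
time: 37.35
eef_pos: [0.459, -0.0828, 0.0067]
orientation: [-0.002, 0.983, 0.182, -0.006]
contact_force: [0.1, 0.1, 0.7]
width: 0.648
grasp_force: 0.0
```

```bash
python3 -c "
from h import *
tool(); print(np.round(status.state()['joints'],3))"
```

```text
t37.4 tcp [459.  -82.8   6.7] closing-ang -69.0 w 0.65 gf 0 F [0.1 0.1 0.7]
[ 0.017  0.936  0.105  2.166 -0.998  0.102 -0.128]
```

>>> apply_moves(targets="0 0 0 0; 0 0 0 0; 0 0 0 0; 0 0 0 0; 0 0 0 0; 0 0 0 0", claw=0, squeeze=90)

```text
time: 37.95
eef_pos: [0.4591, -0.0826, 0.0072]
orientation: [-0.002, 0.983, 0.182, -0.006]
contact_force: [-0.7, -0.6, 5.3]
width: 0.344
grasp_force: 89.5
```

>>> apply_moves(targets="0 0 0.1 0; 0 0 0.3 0; 0 0 0.5 0; 0 0 0.75 0; 0 0 1 0; 0 0 1 0; 0 0 1 0")

```text
time: 38.65
eef_pos: [0.4591, -0.0821, 0.1567]
orientation: [-0.002, 0.983, 0.183, -0.005]
contact_force: [-1.0, -0.1, -4.7]
width: 0.343
grasp_force: 90.3
```

```bash
python3 -c "
from h import *
tool(); print(np.round(status.state()['joints'],3)); c=grab('wrist'); save(c,'w6.png')"
```

```text
t38.6 tcp [459.1 -82.1 156.7] closing-ang -68.9 w 0.34 gf 90 F [-1.  -0.1 -4.7]
[-0.271  0.704  0.585  2.118 -0.755  0.549 -0.326]
```

View pics/w6.png

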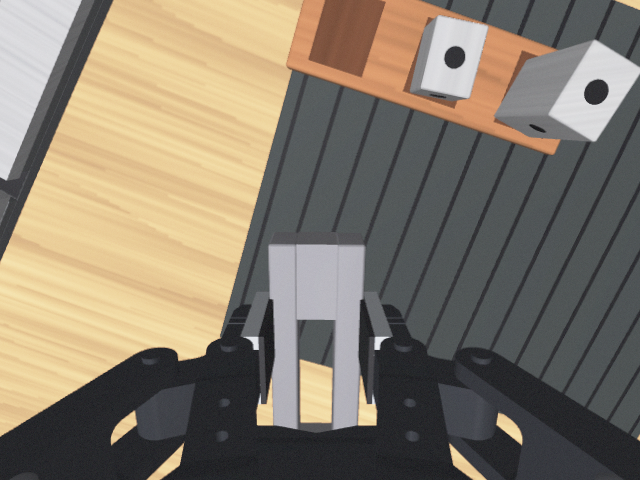

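The strap is held level, with its front end at row 240. Measure the grip offset.

```bash
python3 -c "
from h import *
tool(); P=cloud(load('wrist')); s=status.state(); 
a=np.radians(-68.9+90); u=np.array([np.cos(a),np.sin(a)]);n=np.array([-u[1],u[0]])
m=np.zeros(P.shape[:2],bool); m[236:425,265:370]=1
m&=(P[...,2]>.145)&(P[...,2]<.185); p=P[m]; d=p[:,:2]-s['eef_pos'][:2]
L=d@u; W=d@n; top=np.abs(p[:,2]-np.median(p[:,2]))<.005
print('along',L.max(),np.percentile(L,99.5),'lat',np.percentile(W,[1,99]),'z slope',np.polyfit(L[top],p[top,2],1), np.polyfit(W[top],p[top,2],1))
vv,uu=np.nonzero(m); 
for side in (0,1):
  k=top&((uu<295) if side==0 else (uu>338)); print(np.percentile(W[k],[1,50,99]),np.polyfit(L[k],W[k],1))
"
```

```text
t38.7 tcp [458.4 -81.9 155.9] closing-ang -68.9 w 0.34 gf 90 F [-0.9  0.  -4.3]
along 0.03245747154348404 0.032163591201152295 lat [-0.01601916  0.01579382] z slope [0.00248598 0.16725444] [-0.00060652  0.16726576]
[0.00740578 0.01162362 0.01626632] [-0.00835239  0.01164242]
[-0.01689808 -0.01183302 -0.00767347] [-3.89921109e-05 -1.18512375e-02]
```

>>> apply_moves(targets="0.08 0.15 0 -0.1; 0.18 0.3 0 -0.2; 0.3 0.5 0 -0.3; 0.4 0.7 0 -0.45; 0.517 0.883 0 -0.535")

```text
time: 39.2
eef_pos: [0.5354, 0.0516, 0.1543]
orientation: [-0.004, 0.999, 0.042, -0.008]
contact_force: [0.9, -1.0, -4.5]
width: 0.346
grasp_force: 90.3
```

>>> apply_moves(targets="0.08 0.15 0 -0.1; 0.18 0.3 0 -0.2; 0.3 0.5 0 -0.3; 0.4 0.7 0 -0.45; 0.5 0.85 0 -0.535; 0.517 0.883 0 -0.535; 0.517 0.883 0 -0.535; 0.517 0.883 0 -0.535")

```text
time: 40.0
eef_pos: [0.613, 0.1804, 0.1552]
orientation: [-0.003, 0.995, -0.097, -0.006]
contact_force: [-0.6, -0.9, -3.7]
width: 0.346
grasp_force: 90.4
```

```bash
python3 -c "
from h import *
tool(); print(np.round(status.state()['joints'],3))"
```

```text
t40.0 tcp [613.  180.4 155.2] closing-ang -101.2 w 0.35 gf 90 F [-0.6 -0.9 -3.7]
[-0.764  0.973  0.864  1.61  -0.862  0.993 -1.371]
```

>>> apply_moves(targets="0.003 0.015 -0.15 0.008; 0.003 0.015 -0.28 0.008; 0.003 0.015 -0.37 0.008; 0.003 0.015 -0.41 0.008; 0.003 0.015 -0.42 0.008; 0.003 0.015 -0.42 0.008; 0.003 0.015 -0.42 0.008")

```text
time: 40.7
eef_pos: [0.6154, 0.1842, 0.0947]
orientation: [-0.004, 0.996, -0.094, -0.004]
contact_force: [0.7, 0.2, -3.9]
width: 0.343
grasp_force: 90.3
```

```bash
python3 -c "
from h import *
tool(); inpl(*(status.state()['eef_pos'][:2]*1000)); P=cloud(grab('scene')); rects(P,.095,.112,(.4,.75,.05,.32),minn=50); c=grab('wrist'); save(c,'w7.png')"
```

```text
t40.7 tcp [615.4 184.2  94.7] closing-ang -100.8 w 0.34 gf 90 F [ 0.7  0.2 -3.9]
  in plate frame mm: 113.7 1.3
n  269 px(380,157) c(504.1,201.4) 49.1x48.3 long-ang 43.8 zmed 106.5
n  458 px(412,172) c(591.3,183.8) 111.8x47.6 long-ang -11.3 zmed 104.9
```

View pics/w7.png

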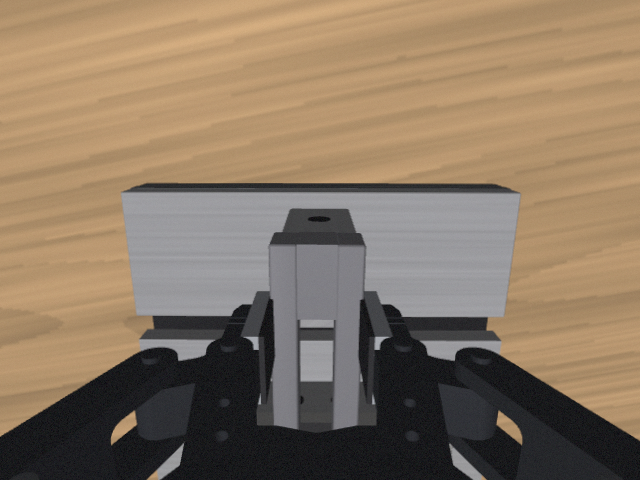

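The strap is over the block (end 318,218) and in line with it. Lower the last 8 mm.

>>> apply_moves(targets="-0.005 0 -0.015 0; -0.005 0 -0.028 0; -0.005 0 -0.038 0; -0.005 0 -0.045 0; -0.005 0 -0.049 0; -0.005 0 -0.049 0; -0.005 0 -0.049 0")

```text
time: 41.5
eef_pos: [0.6139, 0.1845, 0.0873]
orientation: [-0.004, 0.996, -0.094, -0.005]
contact_force: [-3.7, 0.5, 5.4]
width: 0.346
grasp_force: 91.5
```

```bash
python3 -c "
from h import *
tool(); inpl(*(status.state()['eef_pos'][:2]*1000))"
```

```text
t41.5 tcp [613.9 184.5  87.3] closing-ang -100.8 w 0.35 gf 92 F [-3.7  0.5  5.4]
  in plate frame mm: 112.1 1.3
```

Contact made. Release and lift.

>>> apply_moves(targets="0 0 0 0; 0 0 0 0; 0 0 0 0; 0 0 0 0; 0 0 0.1 0; 0 0 0.3 0; 0 0 0.6 0; 0 0 0.9 0", claw=0.6)

```text
time: 42.3
eef_pos: [0.6137, 0.184, 0.2236]
orientation: [-0.003, 0.995, -0.095, -0.005]
contact_force: [1.3, 0.3, -0.0]
width: 0.604
grasp_force: 0.0
```

>>> apply_moves(targets="-0.1 0 0 0; -0.25 0 0 0; -0.25 0 0 0; -0.25 0 0 0; -0.25 0 0 0")

```text
time: 42.8
eef_pos: [0.5773, 0.1843, 0.2219]
orientation: [-0.004, 0.996, -0.094, -0.004]
contact_force: [0.3, 0.5, 0.4]
width: 0.6
grasp_force: 0.0
```

```bash
python3 -c "
from h import *
tool(); c=grab('wrist'); save(c,'w8.png'); P=cloud(c)
for a,b in [(.093,.1015),(.1025,.112),(.076,.0875),(.060,.0715)]: print(a); rects(P,a,b,(.4,.75,.05,.32),minn=200)
rects(cloud(grab('scene')),.093,.103,(.4,.75,.05,.32),minn=50)
m=(P[...,2]>.09)&(P[...,2]<.1015)&(P[...,0]>.565); p=P[m]; print('slope',np.linalg.lstsq(np.c_[p[:,:2],np.ones(len(p))],p[:,2],rcond=None)[0])
"
```

```text
t42.8 tcp [577.3 184.3 221.9] closing-ang -100.8 w 0.60 gf 0 F [0.3 0.5 0.4]
0.093
n 6599 px(306,205) c(590.4,189.6) 110.3x32.2 long-ang -11.1 zmed 97.7
n  325 px(311,309) c(519.7,200.8) 47.0x16.5 long-ang 79.4 zmed 97.3
0.1025
n 3683 px(310,339) c(503.6,203.8) 49.6x49.2 long-ang 17.3 zmed 105.9
0.076
n  350 px(307,179) c(610.2,185.7) 12.8x11.7 long-ang 78.9 zmed 81.9
n12411 px(316,318) c(503.1,203.9) 120.1x101.3 long-ang 79.2 zmed 81.0
0.06
n   65 px(380,162) c(508.4,188.2) 46.5x20.0 long-ang 17.8 zmed 98.4
n  434 px(412,173) c(590.7,188.9) 110.1x36.2 long-ang -10.7 zmed 98.1
slope [ 0.01344606 -0.00498413  0.09058886]
```

View pics/w8.png

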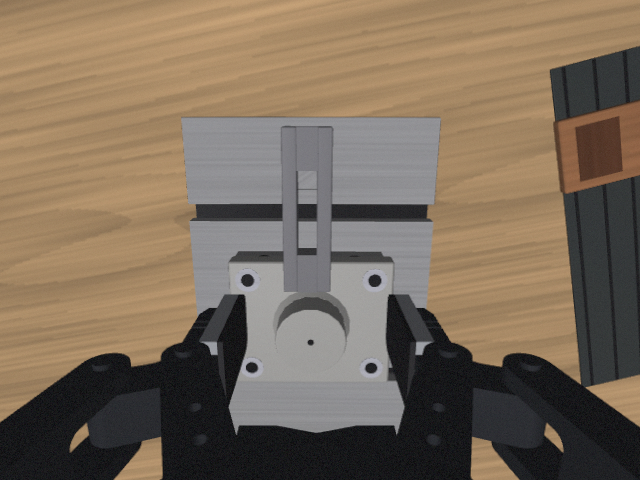

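The picture shows the strap square over the slot, with its tail on the block (307,130) and its nose on the casting edge (308,290) clear of the boss. It is at x≈88, y≈2 mm in the plate frame. Handing in.

```bash
python3 -c "
from h import *
print(workorder.sign_off())"
```

```text
the job is handed in; nothing more can be done
None
```

The job is handed in with no verdict returned; my last camera check put the parallels, casting, middle block and strap within tolerance, with the gripper clear.

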